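# Tension the saw unit to its set mark

## Robot

A 6-joint arm with a two-finger parallel gripper is mounted at the origin on a cart in front of the work surface, level with it; the furniture and walls round the work are solid. World frame = base frame: x ahead of the robot, y to its left, z up, the work surface at z = 0. Lengths are in m, angles in rad, forces in N, time in s.
With the tool pointing down it reaches from about 0.375 to 0.9 m from the base axis. Payload 3.1 kg.
Tool frame: the origin (TCP) lies between the finger pads; the fingertips stand 8 mm ahead of it and the grasp point (between the pads) lies 11 mm behind it; z points along the fingers, y is the line along which they close (so a half turn about z gives the same grasp; the last joint's range is limited). The gripper opens to 85 mm and grips with 20 to 120 N. Pads are 22 mm wide; open, the fingers measure 114 mm over their backs; the gripper's body (76 mm by 85 mm) begins 54 mm behind the grasp point. The pads swing forward as they close: fully open they stand 13 mm farther back than shut.
Start: joints at [0.96, 0.527, 1.433, -0, 1.181, -0.178], TCP at [0.262, 0.567, 0.239] pointing down, gripper open.
Joint ranges: [-3.08, 3.08], [-0.75, 2.2], [0.22, 2.44], [-1.43, 4.57], [0, 2.65], [-2.85, 2.85]. Speed limits (rad/s): [2.79, 2.79, 3.14, 3.14, 3.14, 3.14].

## Interface

Orientations are given as a unit quaternion [x, y, z, w].
In Python, from station import readout, cams, sign_off gives the robot as it stands.
- The arm moves only by the tool send_rows, never from a script. Its argument "commands" is text: rows parted by semicolons, each of 5 numbers parted by spaces: the finger opening in mm, from 0 to 85.4, then the shift along the tool's x, y, z each as a share of 0.02 m, from -1 to 1, then the turn about the tool's z as a share of 4 degrees, from -1 to 1. In form: grip dx dy dz spin; .... A call has 1 to 20 rows; each row shifts and turns the commanded pose from where the row before left it, along the tool's axes as they then stand; what a row does not reach is not made up. A row lasts 1/12 s, in which the tool goes at most 41.7 mm and 7.16 degrees, less where a joint would pass 70% of its speed; a pose out of reach is approached as far as the arm can. A call with a number of a shift or a turn outside -1 to 1 is refused whole. A call with a gripper value outside its range is refused whole. The fingers move at their own pace and stop on an object; "grip_force" is the grip in N (left out, the last holds). Time passes only in rows, so rows that do not move let the fingers close. It gives the time, the measured TCP pose, the force, the opening and the grip force at its end, in the units of the state.
- readout.sense(): the state, without advancing time (a new reading comes with each control period).
- cams.snapshot(name): name is "scene" or "top"; returns a dict with "pixels" (400x640x3 uint8, red, green, blue), "intrinsics" (3x3 intrinsics, pixels), "dist" ([k1, k2, p1, p2, k3] as OpenCV has them; the pictures are not rectified), "eye" and "rotation" of the camera in the world. Camera axes: x right, y down, z forward; pixel columns grow to the right and rows downward; lengths in m; the calibration is good to about 2 mm. A picture is of the moment at which its call begins. There is no depth.
- sign_off(): hands the job in; it is judged then, once.
The state is a dict: "t": time; "q": joint angles; "qd": joint speeds; "tau": joint torques, N m; "tcp_pos": TCP position; "tool_rot": TCP orientation; "force": force on the tool from outside, world axes, zero at the start; "ft_torque": the same for the moment, N m; "finger_gap": opening from 0.0 (shut) to 1.0 (fully open); "gripper_force": force on a finger pad.
Only numpy, scipy, OpenCV 4.12 (cv2) and the standard library are available. Lean on these libraries where they do the work, as an engineer would, in place of code of your own. Each camera call takes 0.05 s, during which the arm holds its last target. There are 200 camera calls.

## Task

Turn the tension knob of the bandsaw tension unit (the large bar-shaped knob, not the small round tracking knob) clockwise until the sprung pointer stands at the set mark on the arc scale, then let go of it. Work it by the knob only: do not push the pointer or the mark, and leave the tracking knob as it is.

Things in the scene. Friction and masses are not known exactly. Their poses are not given: they have to be found in the camera images.
- tension_knob: Black bar-shaped knob on a round tower of the grey tension unit (base 220 x 240 mm). Origin on its axis at its underside, 46 mm above the bench; z up, x along the bar: 60 mm long, 16 mm thick (y), from 6 to 40 mm above the origin, on a 42 mm disc. Turns clockwise from above, takes 0.2 N m, stays where left. The rest of the unit is at most 54 mm high (pivot post).
- pointer: Flat dark steel sprung arm, 130 mm long, 12 mm wide, 27 to 35 mm above the bench. Origin on its pivot post (54 mm high, coil spring round it), 103 mm from the knob's axis; x points along the arm to the tip, z up. Geared to the tension knob: it turns the same way by half the knob's angle and stays when the knob is let go.
- set_mark: Small dark steel rider with a round cap, 16 x 14 mm, 22 to 44 mm above the bench, at the outer edge of the arc scale. Origin on the pointer's pivot axis at bench height; x points from there to the rider (its middle at x = 145 mm). The pointer is at the mark when both x axes agree. It starts 0.32 to 0.72 rad clockwise of the pointer: 0.64 to 1.44 rad of the knob. Held by stiff friction.
- tracking_knob (a joint): Angle (rad, clockwise positive, starts -0.1 to 0.1) of the small round fluted black knob, 34 mm across, top 40 mm above the bench, at the unit's far left corner, 90 mm from the tension knob. Leave it alone.

How it is judged:
By the outcome, as a careful person would: the job done as asked, in the order asked, and still so for the second after the job is handed in, with the robot touching nothing.
It also fails if it takes over 32 s, if anything falls off the work surface, if the arm or the gripper's body presses on something with over 40 N, if the wrist force passes 120 N, or if a joint passes its speed limit or range.

## Working session

There is one attempt and no reset: what is moved stays moved. The work goes in short steps, Python scripts to look and compute and a tool call to move; the robot and the scene stay as the last step left them, time stands still between calls to the robot, and variables do not carry over. Pictures are saved under pics/ and viewed, at most 10 in all, crops included, and the job is handed in when it is done.

Besides the shell and the picture viewer there is one more tool, called after ">>>" by a JSON object that holds its "api" and its "payload", one argument or row to a line. send_rows: Moves the arm, as the interface text tells. Its arguments: {"type":"object","properties":{"commands":{"type":"string"},"grip_force":{"type":"number"}},"required":["commands"]}

```bash
mkdir -p pics; cat > h.py <<'E'
import numpy as np, cv2
from station import readout, cams
def snap(name, fn=None):
    s=cams.snapshot(name)
    if fn: cv2.imwrite('pics/'+fn, s['pixels'][:,:,::-1])
    return s
def ray(s,uv,z):
    """pixels -> points on plane z"""
    K=np.array(s['intrinsics']);d=np.array(s['dist']);R=np.array(s['rotation']);e=np.array(s['eye'])
    p=cv2.undistortPoints(np.array(uv,float).reshape(-1,1,2),K,d).reshape(-1,2)
    r=np.c_[p,np.ones(len(p))]@R.T
    return e+r*((z-e[2])/r[:,2])[:,None]
E
python3 - <<'E'
from h import *
for n in ('top','scene'):
    s=snap(n,n+'1.png'); print(n,s['eye'],np.round(s['rotation'],3).tolist())
print(readout.sense())
E
```

```text
top [0.37826069 0.01738865 0.9187385 ] [-0.693, 0.715, -0.054, 0.073]
scene [0.00894391 0.31815376 0.66481331] [-0.486, 0.788, -0.325, 0.195]
{'t': 0.1, 'q': array([ 9.59479312e-01,  5.28375275e-01,  1.43378722e+00, -5.48372868e-06,
        1.18138013e+00, -1.78502568e-01]), 'qd': array([-1.09247038e-03,  4.47504632e-04, -2.55263301e-03, -1.23953753e-03,
        2.64421593e-03, -1.29188967e-06]), 'tau': array([-7.26628168e-04, -4.43305886e+01, -1.78585982e+01, -2.10457788e-04,
        3.92184797e-03,  8.32332432e-06]), 'tcp_pos': array([0.2617514 , 0.56685581, 0.23842602]), 'tool_rot': array([ 2.14720920e-01,  9.76674959e-01, -9.00918651e-04, -3.72761252e-04]), 'force': array([-0.40349162,  0.07376323, -0.13649861]), 'ft_torque': array([ 0.0579944 , -0.04059407,  0.00489618]), 'gripper_force': 0.0, 'finger_gap': 0.9989400066121032}
```

```bash
sed -i "s/R=np.array(s\['rotation'\])/R=Rotation.from_quat(s['rotation']).as_matrix()/; 1a from scipy.spatial.transform import Rotation" h.py; python3 - <<'E'
import cv2;a=cv2.imread('pics/top1.png');print(a.shape)
E
```

```text
(400, 640, 3)
```

View pics/top1.png

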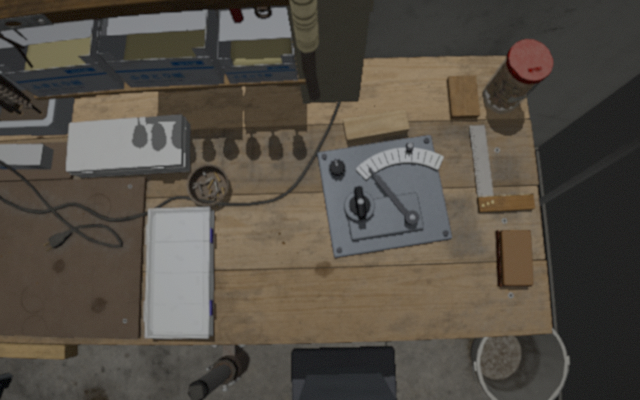

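View pics/scene1.png

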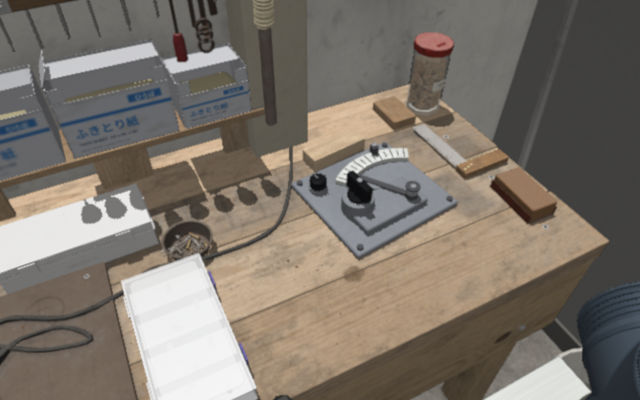

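The top view shows the unit: tension knob near (360,205), pivot post near (411,219), pointer tip near (372,173), set mark near (409,149) and tracking knob at (338,168). I'll enlarge it.

```bash
python3 - <<'E'
from h import *
a=cv2.imread('pics/top1.png')[135:240,320:450]
cv2.imwrite('pics/c1.png',cv2.resize(a,None,fx=5.5,fy=5.5,interpolation=cv2.INTER_CUBIC))
b=cv2.imread('pics/scene1.png')[130:240,300:450]
cv2.imwrite('pics/c2.png',cv2.resize(b,None,fx=5,fy=5,interpolation=cv2.INTER_CUBIC))
s=snap('top')
for n,uv,z in [('knob',(360,205),.086),('piv',(411,218),.054),('tip',(372,172),.035),('mark',(409,149),.044),('corner',[(321,154),(430,138),(335,255),(449,238)],.012)]:
    print(n,ray(s,uv,z).round(3).tolist())
E
```

```text
knob [[0.528, -0.034, 0.086]]
piv [[0.505, -0.132, 0.054]]
tip [[0.602, -0.064, 0.035]]
mark [[0.645, -0.139, 0.044]]
corner [[0.65, 0.037, 0.012], [0.677, -0.189, 0.012], [0.442, 0.015, 0.012], [0.468, -0.212, 0.012]]
```

View pics/c1.png

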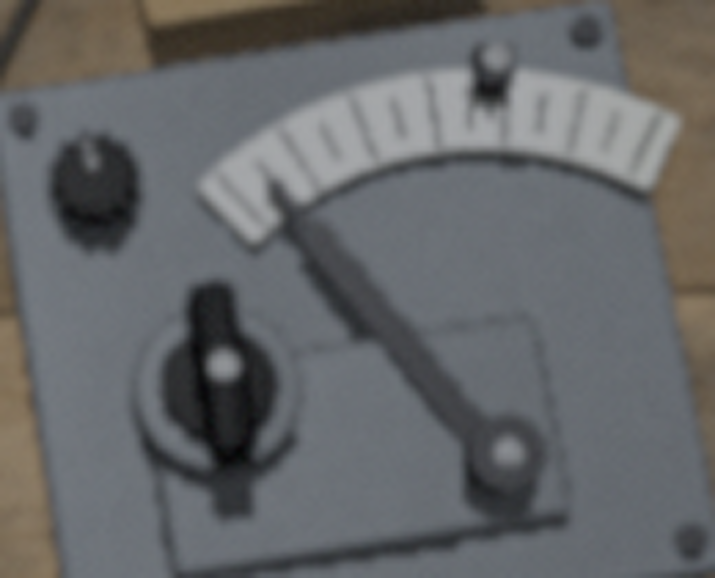

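The crop (5.5x) shows the bar with ends near (211,288) and (231,460), post top at (507,452), pointer tip at (275,190), and mark cap at (496,56). Next I convert these to world points and check them against the given sizes.

```bash
python3 - <<'E'
from h import *
s=snap('top')
c=lambda x,y:((x+.5)/5.5-.5+320,(y+.5)/5.5-.5+135)
P={n:ray(s,c(*uv),z)[0][:2] for n,uv,z in [('e1',(211,287),.086),('e2',(231,460),.086),('dot',(222,363),.086),('piv',(507,452),.054),('tip',(275,190),.035),('mid',(380,322),.035),('mark',(496,56),.044)]}
for k,v in P.items(): print(k,v.round(4))
k=(P['e1']+P['e2'])/2
a=lambda v:np.arctan2(v[1],v[0])
print('len',np.linalg.norm(P['e1']-P['e2']),'ang',a(P['e1']-P['e2']),'c',k,'d',np.linalg.norm(k-P['piv']),np.linalg.norm(P['dot']-P['piv']))
for n in('tip','mid','mark'): v=P[n]-P['piv'];print(n,np.linalg.norm(v),a(v))
st=readout.sense();print(Rotation.from_quat(st['tool_rot']).as_matrix().round(3).tolist(),st['tcp_pos'])
E
```

```text
e1 [ 0.5621 -0.0315]
e2 [ 0.5029 -0.0357]
dot [ 0.5358 -0.0341]
piv [ 0.5073 -0.1334]
tip [ 0.6084 -0.0591]
mid [ 0.5585 -0.0943]
mark [ 0.6533 -0.1406]
len 0.059353084037574666 ang 0.07035987828029325 c [ 0.53245517 -0.03358509] d 0.1029757333251961 0.10338163617658731
tip 0.12547042839508551 0.6339841309417749
mid 0.06449269594908875 0.6524761424214869
mark 0.14623764929200092 -0.049258315410788234
[[-0.908, 0.419, -0.001], [0.419, 0.908, -0.001], [0.0, -0.001, -1.0]] [0.26185247 0.56700891 0.2386537 ]
```

View pics/c2.png

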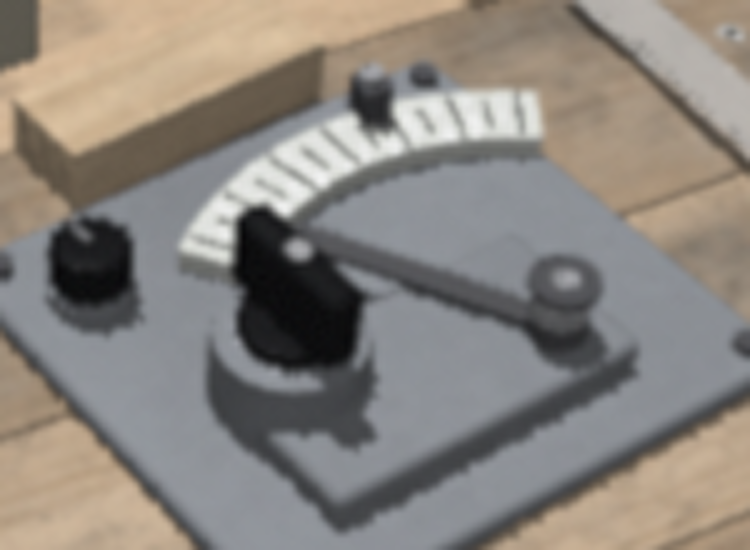

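Both views agree. Bar length is 59 mm, knob to pivot 103 mm and mark radius 146 mm. The pointer must turn about 0.69 rad clockwise, so the knob needs about 1.39 rad (80°). Bar angle is 4° and its centre is at (0.532, -0.034). Moving above it.

>>> {"api": "send_rows", "payload": {
  "commands": "85 -1 -0.87 0 0;85 -1 -0.87 0 0;85 -1 -0.87 0 0;85 -1 -0.87 0 0;85 -1 -0.87 0 0;85 -1 -0.87 0 0;85 -1 -0.87 0 0;85 -1 -0.87 0 0;85 -1 -0.87 0 0;85 -1 -0.87 0 0;85 -1 -0.87 0 0;85 -1 -0.87 0 0;85 -1 -0.87 0 0;85 -1 -0.87 0 0;85 -1 -0.87 0 0;85 -1 -0.87 0 0;85 -1 -0.87 0 0;85 -1 -0.87 0 0;85 -1 -0.87 0 0;85 -1 -0.87 0 0",
  "grip_force": 60
}}

```text
t: 1.87
tcp_pos: [0.4795, 0.0824, 0.2393]
tool_rot: [0.215, 0.977, 0.0, -0.0]
force: [0.5, -0.4, 0.3]
finger_gap: 0.993
gripper_force: 0.0
```

>>> {"api": "send_rows", "payload": {
  "commands": "85 -1 -0.87 0 0;85 -1 -0.87 0 0;85 -1 -0.87 0 0;85 -1 -0.87 0 0;85 -0.8 -0.87 0 0;85 0 0 0 -0.9;85 0 0 0 -0.9;85 0 0 0 -0.9;85 0 0 0 -0.9;85 0 0 0 -0.9;85 0 0 0 -0.9;85 0 0 0 -0.9;85 0 0 0 -0.9;85 0 0 0 0;85 0 0 0 0;85 0 0 0 0"
}}

```text
t: 3.2
tcp_pos: [0.5299, -0.0355, 0.2393]
tool_rot: [-0.034, 0.999, 0.0, -0.0]
force: [-0.0, 0.9, 0.1]
finger_gap: 0.997
gripper_force: 0.0
```

```bash
cat > off.py <<'E'
from h import *
st=readout.sense();R=Rotation.from_quat(st['tool_rot']).as_matrix()
t=np.array([0.5325,-0.0336,0.065])-st['tcp_pos']
print(st['t'],st['tcp_pos'].round(4),'yaw',np.degrees(np.arctan2(R[1,0],R[0,0])),'off tool mm',(R.T@t*1000).round(1),'q',st['q'].round(2),'F',st['force'].round(1),'gap',st['finger_gap'],st['gripper_force'])
E
python3 off.py
```

```text
3.2 [ 0.5299 -0.0355  0.2393] yaw -176.07274879078966 off tool mm [ -2.8   1.7 174.3] q [-0.28  0.4   1.67  0.    1.07 -1.92] F [-0.   0.9  0.1] gap 0.9973887546190948 0.0
```

>>> {"api": "send_rows", "payload": {
  "commands": "85 -0.14 0.08 1 0;85 0 0 1 0;85 0 0 1 0;85 0 0 1 0;85 0 0 1 0;85 0 0 1 0;85 0 0 1 0;85 0 0 0.8 0;85 0 0 0.5 0;85 0 0 0.4 0;85 0 0 0 0;85 0 0 0 0;85 0 0 0 0"
}}

```text
t: 4.28
tcp_pos: [0.5333, -0.0339, 0.0661]
tool_rot: [-0.035, 0.999, -0.0, 0.001]
force: [0.0, -0.6, -0.2]
finger_gap: 0.998
gripper_force: 0.0
```

```bash
python3 off.py; python3 - <<'E'
from h import *
for n in('top','scene'): snap(n,n+'2.png')
a=cv2.imread('pics/top2.png')[120:240,290:450];b=cv2.imread('pics/scene2.png')[110:230,290:450]
cv2.imwrite('pics/c3.png',np.vstack([cv2.resize(i,None,fx=2.5,fy=2.5,interpolation=cv2.INTER_CUBIC) for i in(a,b)]))
E
```

```text
4.2833 [ 0.5333 -0.0339  0.0661] yaw -176.00479193145495 off tool mm [0.8 0.4 1.1] q [-0.27  0.68  1.79 -0.    0.67 -1.91] F [ 0.  -0.6 -0.2] gap 0.9984427634556828 0.0
```

View pics/c3.png

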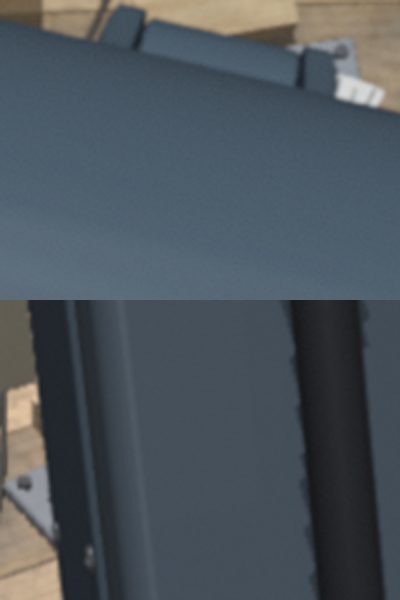

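The arm blocks both views of the unit (only the scale's right end shows), so I'll close on the knob and judge by gap and force.

>>> {"api": "send_rows", "payload": {
  "commands": "0 0 0 0 0;0 0 0 0 0;0 0 0 0 0;0 0 0 0 0;0 0 0 0 0;0 0 0 0 0;0 0 0 0 0;0 0 0 0 0;0 0 0 0 0;0 0 0 0 0;0 0 0 0 0;0 0 0 0 0",
  "grip_force": 60
}}

```text
t: 5.38
tcp_pos: [0.5328, -0.0334, 0.0655]
tool_rot: [-0.035, 0.999, 0.0, 0.0]
force: [0.8, 5.4, 4.4]
finger_gap: 0.183
gripper_force: 59.4
```

```bash
python3 off.py
```

```text
5.3833 [ 0.5328 -0.0334  0.0655] yaw -176.01760706024396 off tool mm [ 0.3 -0.2  0.5] q [-0.27  0.68  1.8   0.    0.67 -1.91] F [0.8 5.4 4.4] gap 0.18321150290224236 59.39049482345581
```

The grip is on the 16 mm bar (15.6 mm) and the side force is only 5 N. I'll turn 70° first, short of the estimate, then release and measure again.

>>> {"api": "send_rows", "payload": {
  "commands": "0 0 0 0 0.875;0 0 0 0 0.875;0 0 0 0 0.875;0 0 0 0 0.875;0 0 0 0 0.875;0 0 0 0 0.875;0 0 0 0 0.875;0 0 0 0 0.875;0 0 0 0 0.875;0 0 0 0 0.875;0 0 0 0 0.875;0 0 0 0 0.875;0 0 0 0 0.875;0 0 0 0 0.875;0 0 0 0 0.875;0 0 0 0 0.875;0 0 0 0 0.875;0 0 0 0 0.875;0 0 0 0 0.875;0 0 0 0 0.875"
}}

```text
t: 7.05
tcp_pos: [0.5333, -0.0327, 0.0656]
tool_rot: [0.546, 0.838, 0.001, 0.0]
force: [3.0, 9.6, 4.6]
finger_gap: 0.171
gripper_force: 59.6
```

>>> {"api": "send_rows", "payload": {
  "commands": "0 0 0 0 0;0 0 0 0 0;0 0 0 0 0"
}}

```text
t: 7.3
tcp_pos: [0.5332, -0.0327, 0.0655]
tool_rot: [0.545, 0.838, 0.001, 0.0]
force: [1.3, 8.3, 3.5]
finger_gap: 0.175
gripper_force: 59.3
```

```bash
python3 off.py;  python3 - <<'E'
from h import *
for n in('top','scene'): snap(n,n+'3.png')
E
```

```text
7.3 [ 0.5332 -0.0327  0.0655] yaw 113.94329660695452 off tool mm [-0.5 -1.   0.5] q [-0.27  0.68  1.79  0.    0.67 -0.69] F [1.3 8.3 3.5] gap 0.17470499789249982 59.279937744140625
```

>>> {"api": "send_rows", "payload": {
  "commands": "60 0 0 0 0;60 0 0 0 0;60 0 0 0 0;60 0 0 0 0;60 0 0 0 0;60 0 0 -1 0;60 0 0 -1 0;60 0 0 -1 0;60 0 0 -1 0;60 0 0 -1 0"
}}

```text
t: 8.23
tcp_pos: [0.5322, -0.034, 0.1661]
tool_rot: [0.545, 0.839, -0.0, -0.0]
force: [0.1, -0.7, -0.1]
finger_gap: 0.699
gripper_force: 0.0
```

>>> {"api": "send_rows", "payload": {
  "commands": "60 0.9 0.4 0 0;60 0.9 0.4 0 0;60 0.9 0.4 0 0;60 0.9 0.4 0 0;60 0.9 0.4 0 0;60 0.9 0.4 0 0;60 0.9 0.4 0 0;60 0.9 0.4 0 0;60 0.9 0.4 0 0;60 0.9 0.4 0 0;60 0.9 0.4 0 0;60 0.9 0.4 0 0;60 0.9 0.4 0 0;60 0.9 0.4 0 0;60 0.9 0.4 0 0;60 0 0 0 0"
}}

```text
t: 9.57
tcp_pos: [0.5323, 0.2645, 0.1652]
tool_rot: [0.543, 0.839, 0.001, 0.0]
force: [0.3, 0.2, -0.4]
finger_gap: 0.702
gripper_force: 0.0
```

```bash
python3 off.py;  python3 - <<'E'
from h import *
for n in('top','scene'): snap(n,n+'4.png')
a=cv2.imread('pics/top4.png')[135:240,320:450]
cv2.imwrite('pics/c4.png',cv2.resize(a,None,fx=5.5,fy=5.5,interpolation=cv2.INTER_CUBIC))
E
```

```text
9.5667 [0.5323 0.2645 0.1652] yaw 114.16321777922293 off tool mm [-272.2 -121.9   99.9] q [ 0.27  0.58  1.58  0.    0.98 -0.15] F [ 0.3  0.2 -0.4] gap 0.7019304834695147 0.0
```

View pics/c4.png

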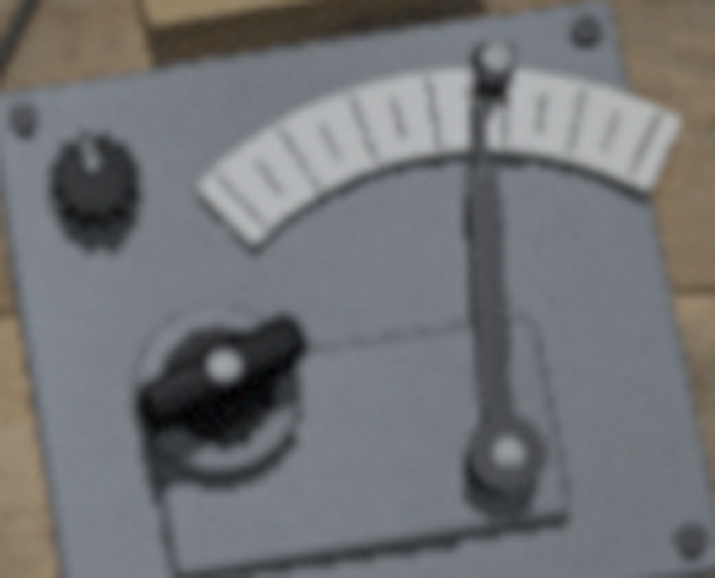

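The crop shows the pointer now nearly at the mark: post at (507,452), arm narrow part at about (483,130), cap at (496,56). I'll measure the remaining angle from the arm's edges.

```bash
python3 - <<'E'
from h import *
g=cv2.cvtColor(cv2.imread('pics/top4.png'),cv2.COLOR_BGR2GRAY)
for v in range(142,222,3): print(v,g[v,400:418])
E
```

```text
142 [125 125 125 125 127 123 118 113 116 124 127 124 118 117 122 124 124 123]
145 [124 126 124 123 119  97  72  99 136 149 149 142 127 113 118 123 124 124]
148 [171 173 174 174 167 141  90  63  72  82  83  81  91 132 165 171 168 163]
151 [181 180 181 176 158 123  71  38  32  30  31  63 124 167 181 182 181 178]
154 [177 181 182 182 168 127  89  85  82 103 121 123 144 172 182 180 177 161]
157 [169 181 182 181 167 120  81  90 128 165 168 149 159 175 180 180 175 158]
160 [164 176 179 180 166 122  82  86 129 167 170 155 163 176 180 179 179 179]
163 [ 90  90  86  82  74  67  65  75  77  71  72  71  72  76  84  90  99 104]
166 [119 124 124 120 104  90  85  93  90  89 100 115 119 118 118 119 123 123]
169 [123 123 124 119 103  88  83  82  83  83  95 116 123 124 124 122 121 122]
172 [126 126 126 115  86  71  81  82  81  80  86 105 119 124 124 123 123 124]
175 [124 124 125 115  83  64  78  81  80  81  81  96 115 124 123 123 122 125]
178 [125 124 125 119  97  72  77  82  81  81  83  99 118 123 124 122 123 121]
181 [125 123 124 125 111  86  82  83  82  80  81  97 117 123 125 124 124 121]
184 [122
[... 305 characters left out ...]
96 [120 121 121 122 121 112  85  75  79  78  77  76  92 112 122 119 115 109]
199 [122 123 121 123 122 115  92  80  78  77  74  75  90 112 120 120 117 110]
202 [122 122 120 120 119 112  92  81  79  78  75  79  97 113 119 119 119 113]
205 [122 121 121 122 122 116 101  87  81  77  75  75  89 109 119 118 118 117]
208 [123 123 122 122 122 118 108  89  78  77  74  74  83  99 114 119 120 118]
211 [121 120 121 122 121 121 111  85  70  76  78  77  77  81  86  94 104 111]
214 [121 122 121 121 115  99  83  79  78  83  96 110 114 107  88  78  77  82]
217 [122 120 119 112  94  73  75  79  83 102 134 148 149 146 135 106  81  77]
220 [121 122 122 111  77  45  60  74  79  80  85  87  88  88  83  77  74  79]
```

```bash
python3 - <<'E'
from h import *
a=cv2.imread('pics/top4.png')[140:180,392:426];b=cv2.imread('pics/scene4.png')[138:178,360:420]
r=[cv2.resize(i,None,fx=10,fy=10,interpolation=cv2.INTER_CUBIC) for i in(a,b[:, :44])]
cv2.imwrite('pics/c5.png',np.hstack(r))
E
```

```text
(no output)
```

View pics/c5.png

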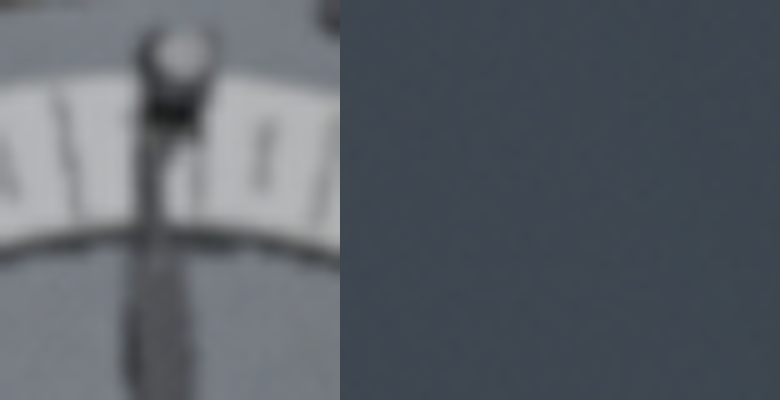

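```bash
cat > ang.py <<'E'
from h import *
import sys
s=snap('top',sys.argv[1]); g=cv2.cvtColor(s['pixels'],cv2.COLOR_RGB2GRAY).astype(float)
piv=np.array([.5073,-.1334]); mk=-.049
v=np.arange(167,208); u=[]
for r in v:                        # right edge of the arm: steepest rise 408..416, at half level
    p=g[r,407:418]; lo=p[:3].mean(); hi=np.percentile(p,85); h=(lo+hi)/2
    i=np.argmax(p>h); u.append(407+i-1+(h-p[i-1])/(p[i]-p[i-1]))
W=ray(s,np.c_[u,v],.035)[:,:2]
k=np.ones(len(W),bool)
for _ in range(3):
    c=np.polyfit(W[k,0],W[k,1],1); e=W[:,1]-np.polyval(c,W[:,0]); k=abs(e)<2*e[k].std()
a=np.arctan(c[0]); print('edge angle',a,'rms mm',e[k].std()*1e3,k.sum())
d=np.array([np.cos(a),np.sin(a)]); n=np.array([-d[1],d[0]]); w0=np.array([0,c[1]])
print('axis offset from pivot mm (want -6)',(w0-piv)@n*1e3)
f=W[:len(W)//2].mean(0)+6e-3*n-piv; print('angle via pivot',np.arctan2(f[1],f[0]))
cap=ray(s,[(410.1,145.0)],.044)[0,:2]-piv; print('mark',np.linalg.norm(cap),np.arctan2(cap[1],cap[0]))
E
python3 ang.py top5.png
python3 - <<'E'
from h import *
s=snap('top');g=cv2.cvtColor(s['pixels'],cv2.COLOR_RGB2GRAY)
for n,x,y,w,h,z in(('cap',405,139,9,10,.044),('post',408,211,10,12,.054)):
    r=g[y:y+h,x:x+w].astype(float);m=np.where(r>(128 if n=='cap' else 110),r,0);yy,xx=np.mgrid[y:y+h,x:x+w]
    if n=='cap': m[:4]=0; print(g[139:152,403:416])
    c=(m*xx).sum()/m.sum(),(m*yy).sum()/m.sum();print(n,c,ray(s,c,z))
E
```

```text
edge angle -0.007744787813898291 rms mm 0.38492079642309135 41
axis offset from pivot mm (want -6) -6.323397191477038
angle via pivot -0.010976036958869905
mark 0.14575130056733127 -0.0539133398906839
[[111 113 116 118 121 122 123 124 122 124 122 124 125]
 [125 128 125 126 126 125 125 124 124 125 124 124 123]
 [127 126 126 126 126 124 126 125 125 122 124 124 126]
 [125 125 123 118 115 117 124 128 124 119 118 122 124]
 [125 126 117 101  97 115 132 137 130 117 112 118 124]
 [125 121 108  85  98 130 146 147 138 124 112 119 125]
 [124 119  99  73  99 135 151 151 141 128 114 119 124]
 [130 124 103  70  85 120 140 144 135 119 111 121 127]
 [152 145 121  78  68  93 114 123 111 103 117 140 147]
 [175 168 142  89  65  74  81  85  82  94 132 164 173]
 [183 175 147  90  56  63  62  62  63  96 144 173 182]
 [181 169 135  81  42  42  41  41  59 107 156 178 182]
 [176 160 123  70  39  32  33  33  64 122 168 181 182]]
cap (np.float64(409.61048857014794), np.float64(144.94710891976692)) [[ 0.65297969 -0.14028656  0.044     ]]
post (np.float64(412.1632029339853), np.float64(216.489608801956)) [[ 0.50779073 -0.13421338  0.054     ]]
```

Remaining pointer angle is about 0.04 rad: the arm axis stands at -0.005 and the mark about 5.8 mm off the axis line at 145 mm. That is about 4.8° of the knob. Going back to regrasp.

>>> {"api": "send_rows", "payload": {
  "commands": "60 -0.907 -0.406 0 0;60 -0.907 -0.406 0 0;60 -0.907 -0.406 0 0;60 -0.907 -0.406 0 0;60 -0.907 -0.406 0 0;60 -0.907 -0.406 0 0;60 -0.907 -0.406 0 0;60 -0.907 -0.406 0 0;60 -0.907 -0.406 0 0;60 -0.907 -0.406 0 0;60 -0.907 -0.406 0 0;60 -0.907 -0.406 0 0;60 -0.907 -0.406 0 0;60 -0.907 -0.406 0 0;60 -0.907 -0.406 0 0;60 0 0 0 0;60 0 0 0 0;60 0 0 0 0"
}}

```text
t: 11.27
tcp_pos: [0.5312, -0.0366, 0.1653]
tool_rot: [0.545, 0.838, -0.0, -0.0]
force: [0.2, -0.7, 0.8]
finger_gap: 0.702
gripper_force: 0.0
```

```bash
python3 off.py
```

```text
11.2667 [ 0.5312 -0.0366  0.1653] yaw 113.91994307661402 off tool mm [  2.2   2.4 100.3] q [-0.28  0.51  1.74  0.    0.9  -0.7 ] F [ 0.2 -0.7  0.8] gap 0.7016677523988847 0.0
```

>>> {"api": "send_rows", "payload": {
  "commands": "60 0.1 0.12 1 0;60 0 0 1 0;60 0 0 1 0;60 0 0 1 0;60 0 0 0.7 0;60 0 0 0.3 0;0 0 0 0 0;0 0 0 0 0;0 0 0 0 0;0 0 0 0 0;0 0 0 0 0;0 0 0 0 0;0 0 0 0 0;0 0 0 0 0;0 0 0 0 0;0 0 0 0 0",
  "grip_force": 60
}}

```text
t: 12.6
tcp_pos: [0.5338, -0.0336, 0.0665]
tool_rot: [0.545, 0.839, 0.0, 0.001]
force: [-0.9, 0.8, 7.0]
finger_gap: 0.179
gripper_force: 59.2
```

>>> {"api": "send_rows", "payload": {
  "commands": "0 0 0 0 0.4;0 0 0 0 0.4;0 0 0 0 0.4;0 0 0 0 0;0 0 0 0 0;0 0 0 0 0"
}}

```text
t: 13.1
tcp_pos: [0.5338, -0.0337, 0.0665]
tool_rot: [0.58, 0.815, 0.0, 0.001]
force: [0.0, 0.3, 6.2]
finger_gap: 0.173
gripper_force: 59.4
```

```bash
python3 off.py
```

```text
13.1 [ 0.5338 -0.0337  0.0665] yaw 109.15974554117373 off tool mm [ 0.5 -1.2  1.5] q [-0.27  0.68  1.79  0.    0.67 -0.61] F [0.  0.3 6.2] gap 0.1733067391670933 59.37637209892273
```

>>> {"api": "send_rows", "payload": {
  "commands": "60 0 0 0 0;60 0 0 0 0;60 0 0 0 0;60 0 0 0 0;60 0 0 0 0;60 0 0 -1 0;60 0 0 -1 0;60 0 0 -1 0;60 0 0 -1 0;60 0 0 -1 0;60 0 0 -1 0;60 0 0 -1 0"
}}

```text
t: 14.1
tcp_pos: [0.5328, -0.0335, 0.2061]
tool_rot: [0.579, 0.815, -0.0, -0.0]
force: [0.2, 0.8, 0.3]
finger_gap: 0.7
gripper_force: 0.0
```

>>> {"api": "send_rows", "payload": {
  "commands": "60 0.95 0.1 0 0;60 0.95 0.1 0 0;60 0.95 0.1 0 0;60 0.95 0.1 0 0;60 0.95 0.1 0 0;60 0.95 0.1 0 0;60 0.95 0.1 0 0;60 0.95 0.1 0 0;60 0.95 0.1 0 0;60 0.95 0.1 0 0;60 0.95 0.1 0 0;60 0.95 0.1 0 0;60 0.95 0.1 0 0;60 0.95 0.1 0 0;60 0.95 0.1 0 0;60 0.95 0.1 0 0;60 0.95 0.1 0 0;60 0.95 0.1 0 0;60 0.95 0.1 0 0;60 0.95 0.1 0 0"
}}

```text
t: 15.77
tcp_pos: [0.4454, 0.3392, 0.2051]
tool_rot: [0.579, 0.815, -0.0, -0.0]
force: [0.4, 0.3, -0.1]
finger_gap: 0.708
gripper_force: 0.0
```

>>> {"api": "send_rows", "payload": {
  "commands": "60 0.95 0.1 0 0;60 0.95 0.1 0 0;60 0.95 0.1 0 0;60 0 0 0 0"
}}

```text
t: 16.1
tcp_pos: [0.432, 0.397, 0.2051]
tool_rot: [0.578, 0.816, 0.001, -0.0]
force: [-0.2, 0.1, 0.2]
finger_gap: 0.701
gripper_force: 0.0
```

```bash
python3 off.py; python3 ang.py top6.png; python3 - <<'E'
from h import *
snap('scene','scene6.png')
a=cv2.imread('pics/top6.png')[138:228,385:430];b=cv2.imread('pics/scene6.png')[140:200,360:425]
cv2.imwrite('pics/c6.png',np.hstack([cv2.resize(i,(w,540),interpolation=cv2.INTER_CUBIC) for i,w in((a,270),(b,520))]))
E
```

```text
16.1 [0.432  0.397  0.2051] yaw 109.35919842984029 off tool mm [-439.8  -48.1  139.4] q [0.55 0.52 1.57 0.   1.06 0.21] F [-0.2  0.1  0.2] gap 0.7005713430186805 0.0
edge angle -0.060469563056396516 rms mm 0.1827594634611663 35
axis offset from pivot mm (want -6) -6.033317657690291
angle via pivot -0.05994966923018786
mark 0.14575130056733127 -0.0539133398906839
```

View pics/c6.png

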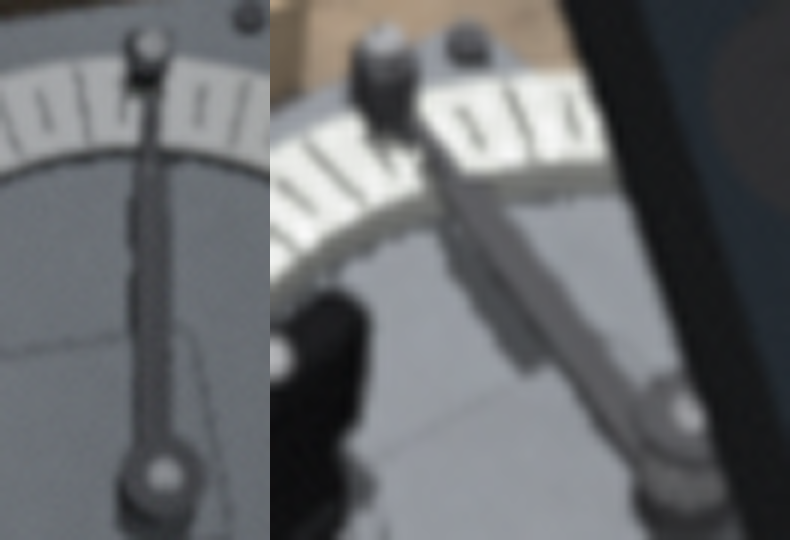

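The top crop shows the arm pointing at the rider (narrow tip at about (152,115), cap (150,45)). The scene crop shows the tip just inside the rider, near (425,140). I'll check the residual in the scene view the same way.

```bash
python3 - <<'E'
from h import *
s=snap('scene');g=cv2.cvtColor(s['pixels'],cv2.COLOR_RGB2GRAY).astype(float)
v=np.arange(163,181);u=[]
for r in v:
    c=360+((470+ (r-140)*9*.79-146)-270)/8   # rough right edge
    c=int(round(c)); p=g[r,c-5:c+7]; d=np.gradient(p); i=int(np.argmax(d[1:-1]))+1
    w=np.clip(d[i-1:i+2],0,None); u.append(c-5+i+(w*[-1,0,1]).sum()/w.sum())
W=ray(s,np.c_[u,v],.035)[:,:2]; k=np.ones(len(W),bool)
for _ in range(4):
    c=np.polyfit(W[k,0],W[k,1],1);e=W[:,1]-np.polyval(c,W[:,0]);k=abs(e)<2*e[k].std()
a=np.arctan(c[0]);print(a,e[k].std(),k.sum(),W[[0,-1]])
n=np.array([-np.sin(a),np.cos(a)]);o=(np.array([0,c[1]])+.006*n)
print(g[140:154,366:382].astype(int))
for uv in[(374,144.5),(374.4,145),(375,145)]:
    q=ray(s,uv,.044)[0,:2];print(uv,q,'cap offset from axis mm',(q-o)@n*1e3)
for uv in[(411.6,220)]:pass
piv=ray(s,(360+(685-270)/8,140+412/9),.054)[0,:2];print('post',piv,'offset mm',(piv-o)@n*1e3)
E
```

```text
-0.05199916970216235 0.00042566796838008534 18 [[ 0.59724758 -0.14140134]
 [ 0.54359038 -0.13833963]]
[[140 143 148 147 147 150 152 152 153 154 154 154 155 156 157 154]
 [150 153 154 154 152 151 151 151 153 155 155 156 155 155 154 152]
 [154 156 157 158 157 156 153 149 159 161 158 153 153 154 154 150]
 [152 156 158 158 155 152 154 153 168 171 163 154 153 154 153 142]
 [151 153 155 151 138 133 154 167 172 168 156 146 148 152 152 137]
 [149 149 150 138 107 103 129 149 151 142 126 122 139 150 151 134]
 [147 149 149 133  85  74  93 104 104  96  90  98 122 146 151 139]
 [145 148 147 126  72  58  76  83  81  73  77  83 109 145 153 150]
 [144 144 141 115  65  45  61  75  75  69  64  65 101 147 157 159]
 [145 146 142 115  64  41  48  56  55  50  47  61 111 166 181 187]
 [152 153 145 114  63  40  42  46  45  44  46  71 138 203 222 226]
 [156 156 147 123  85  50  41  43  44  44  46  77 152 223 233 232]
 [158 163 169 166 146  92  48  43  44  43  48  79 145 214 234 235]
 [180 196 208 215 207 151  75  44  46  45  52  75 117 172 226 241]]
(374, 144.5) [ 0.65097776 -0.13852968] cap offset from axis mm -0.1491373609551483
(374.4, 145) [ 0.64923526 -0.13841383] cap offset from axis mm -0.12400854918933474
(375, 145) [ 0.64869716 -0.13950844] cap offset from axis mm -1.2451082106216538
post [ 0.50715335 -0.13059936] offset mm 0.2950837895059205
```

Top view says about 1 mm past and scene view about 0.5 mm short. Together they put the pointer on the mark to within about 0.01 rad. The gripper is clear, so I'm handing in.

```bash
python3 -c "
from station import sign_off
print(sign_off())"
```

```text
the job is handed in; nothing more can be done
None
```

I turned the tension knob about 75° clockwise, which brings the pointer to the set mark within about 0.01 rad by both cameras; I then let go, left the tracking knob untouched and handed the job in at about 16 s.

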